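Uncouple a cart hitch on the bench and hold its tongue up

TASK

The small cart hitch on the plywood board is locked onto its ball. Take the red knob of its latch, pull it straight sideways, away from the blue coupler, against its spring, and with the latch held open lift the tongue off the ball. Finish while still holding it up and steady, the coupler's underside about 5 cm above the top of the ball (the program ends with the tongue in the gripper, nothing else carrying it), and do not disturb the other things on the bench.

Things in the scene. Friction and masses are not known exactly. Their poses are not given: they have to be found in the camera images.
- hitch_board: fixed plywood board, 96 x 340 x 12 mm, that carries the hitch: a blue tongue, hinged on a bracket at one end, whose coupler head covers and is locked on a steel ball at the other. Origin: centre of its underside, on the bench. y: from the ball (y = -120 mm) towards the pivot (+130 mm), along the tongue; -x: the side of the latch knob, the way the latch is pulled; z up
- knob (a point): middle of the gripping length of the red latch knob: upright rod, diameter 18, 48 mm long, top 138 and this point 118 mm above the bench while the tongue is down, its axis 20 mm outside the coupler head's -x wall. Below z = 90 mm: steel flange, diameter 26. Rigid with the latch, which rides on the tongue, so the drawn knob can lift the tongue; tilts with it. Axes as the board's while down
- pivot (a point): centre of the tongue's pivot pin, 68 mm above the bench, the pin along the board's x. The knob circles about it: with the tongue down its middle lies 250 mm from it along the board's -y and 50 mm above it (and 48 mm to -x). Bracket: 74 mm over its nuts, up to z = 86 mm. Tongue: blue bar 30 mm wide, 28 mm high
- ball_top (a point): topmost point of the steel ball (diameter 32 mm, on a shank), 74 mm above the bench; axes as the board's. The latch's jaw under the ball stops the coupler from rising more than about 3 mm until the latch is drawn 8 mm
- coupler_mouth (a point): centre of the open underside of the blue coupler head (56 mm in x, 66 mm in y; flat top at z = 88 mm with a 3 mm disc on it); with the tongue down it lies on the ball's axis, 55 mm above the bench, 19 mm below the ball's top. It rises with the tongue
- latch (a joint): draw of the latch in m: 0 = locked, 0.014 = fully out against its stop; from 0.008 on the ball is free. The spring pulls it back with 6 N when locked, 11.6 N when fully out
- tongue (a joint): angle of the tongue in rad: 0 = down on the ball, grows as the coupler end rises; stop at 0.7. It weighs 0.4 to 0.9 kg and drops back when let go; at about 0.28 the coupler's underside is 50 mm above the ball's top
- wax_tin: bystander, not to be disturbed: closed flat green and silver tin, diameter 77, 28 tall, standing beside the hitch (mm). Origin: centre of its underside
- wood_egg: bystander, not to be disturbed: turned wooden egg on its foot, diameter 47, 60 tall (mm). Origin: centre of its underside
- bottle_stopper: bystander, not to be disturbed: turned dark wooden bottle stopper, diameter 39, 80 tall (mm). Origin: centre of its underside
- spinning_top: bystander, not to be disturbed: turned reddish wooden top, diameter 44, 50 tall (mm). Origin: centre of its underside
- scraper_card: bystander, not to be disturbed: brown sanding block, 47 x 85 x 24 (mm). Origin: centre of its underside

How it is judged:
By the outcome, as a careful person would: the job done as asked, in the order asked, and still so for the second after the job is handed in, while the arm keeps its last pose, push and grip.
It also fails if it takes over 29 s, if anything falls off the work surface, if the arm or the gripper's body presses on something with over 40 N, if the wrist force passes 120 N, or if a joint passes its speed limit or range.

ROBOT

A 7-joint arm with a two-finger parallel gripper is mounted at the origin on a cart in front of the work surface, level with it; the furniture and walls round the work are solid. World frame = base frame: x ahead of the robot, y to its left, z up, the work surface at z = 0. Lengths are in m, angles in rad, forces in N, time in s.
With the tool pointing down it reaches from about 0.4 to 0.9 m from the base axis. Payload 5.6 kg.
Tool frame: the origin (TCP) lies between the finger pads; the fingertips stand 25 mm ahead of it and the grasp point (between the pads) lies 6 mm ahead of it; z points along the fingers, y is the direction in which the jaws open and shut (so a half turn about z gives the same grasp; the last joint's range is limited). The gripper opens to 92 mm and grips with 3 to 60 N. Pads are 20 mm wide; open, the fingers measure 128 mm over their backs; the gripper's body (75 mm by 189 mm) begins 69 mm behind the grasp point.
Start: joints at [1.237, 0.468, -0.012, 1.603, 0.006, 1.071, -0.056], TCP at [0.186, -0.623, 0.24] pointing down, gripper open.
Joint ranges: [-2.53, 2.53], [-0.31, 2.02], [-1.57, 1.55], [0.28, 2.44], [-1.29, 4.43], [0.15, 1.84], [-2.92, 2.92]. Speed limits (rad/s): [2.57, 2.57, 3.14, 3.14, 3.14, 3.14, 3.14].

INTERFACE

Orientations are given as a unit quaternion [w, x, y, z].
In Python, from rig import sensors, camera, camera_info, close_job, nets gives the robot as it stands. The module is installed in compiled form; this text tells all that it offers.
- The arm moves only by the tool servo_tool, never from a script. Its argument "rows" is a list of rows, each an object with "dr": the turn, a rotation vector about the tool's x, y, z in degrees, a list of three; "xyz": the shift along the tool's x, y, z in m, a list of three; "grip": the opening in per cent of the stroke, from 0 (shut) to 100 (fully open). In form: [{"dr": [ax, ay, az], "xyz": [x, y, z], "grip": grip}, ...]. A call has 1 to 8 rows; each row is the pose to reach, as a shift and turn from the pose commanded when the call began, along the tool's axes at that moment; what a row does not reach only later rows make up. A row lasts 1/12 s, in which the tool goes at most 41.7 mm and 7.16 degrees, less where a joint would pass 70% of its speed; a pose out of reach is approached as far as the arm can. A call with a gripper value outside its range is refused whole. The fingers move at their own pace and stop on an object; "squeeze" is the grip in N (left out, the last holds). Time passes only in rows, so rows that repeat a pose let the fingers close. It gives the time, the measured TCP pose, the force and the opening at its end, in the units of the state.
- sensors.state(): the state, without advancing time (a new reading comes with each control period).
- camera(name): name is "side" or "top"; returns the picture (400x640x3 uint8, red, green, blue); there is no depth.
- camera_info(name): a dict with "K" (3x3 intrinsics, pixels), "view" (4x4, takes a point from world to camera coordinates). Camera axes: x right, y down, z forward; pixel columns grow to the right and rows downward; lengths in m; the calibration is good to about 2 mm. A picture is of the moment at which its call begins. camera_info takes no time and is no camera call.
- close_job(): hands the job in, once; it reports no verdict.
Trained networks look in the newest picture that a camera, given by its name, has taken for a name from the list of things; names that differ only in an ending like _2 or _b are one class to them, and where a whole thing is asked for, a point or a joint stands for the part that bears it (a point fixed in the world has none). Each returns a list of dicts, best first, with "confidence" (0 to 1); they miss things now and then, are a little off and sometimes report something else, mostly with a low value. They report only what shows in the picture. A call takes as long as a camera call.
- nets.masks_of(camera, target): "mask" (400x640 bool, what is visible of it) and "bbox" ([left, top, right, bottom] in pixels, round what is visible of it).
- nets.pinpoint(camera, target): "xy" ([column, row] in pixels: a listed point, or the origin of a listed thing).
The state is a dict: "clock": time; "joint_positions": joint angles; "joint_velocities": joint speeds; "joint_efforts": joint torques, N m; "tcp_pos": TCP position; "eef_rot": TCP orientation; "force": force on the tool from outside, world axes, zero at the start; "moment": the same for the moment, N m; "gripper_width": finger opening in m.
Only numpy, scipy, OpenCV 4.12 (cv2) and the standard library are available. Lean on these libraries where they do the work, as an engineer would, in place of code of your own. Each camera call takes 0.05 s, during which the arm holds its last target. There are 200 camera calls.

## Working session

There is one attempt and no reset: what is moved stays moved. The work goes in short steps, Python scripts to look and compute and a tool call to move; the robot and the scene stay as the last step left them, time stands still between calls to the robot, and variables do not carry over. Pictures are saved under pics/ and viewed, about 8 in all and at most 12, crops included, and the job is handed in when it is done.

Besides the shell and the picture viewer there is one more tool, called as name(argument=value, ...), one argument or row to a line, values as JSON. servo_tool: Moves the arm, as the interface text tells. Its arguments: {"type":"object","properties":{"rows":{"type":"array"},"squeeze":{"type":"number"}},"required":["rows"]}

```bash
mkdir -p pics; cat > h.py <<'E'
import numpy as np,cv2
from rig import sensors,camera,camera_info,close_job,nets
def tri(pts):
    # pts: {cam:(u,v)} -> least squares point + residual
    A=[];b=[]
    for c,(u,v) in pts.items():
        i=camera_info(c);P=np.array(i['K'])@np.array(i['view'])[:3]
        for k,w in((0,u),(1,v)):
            r=w*P[2]-P[k];r=r/np.linalg.norm(r[:3]);A.append(r[:3]);b.append(-r[3])
    x,*_=np.linalg.lstsq(np.array(A),np.array(b),rcond=None)
    return x,np.abs(np.array(A)@x-b).max()
def onz(c,uv,z):
    i=camera_info(c);K=np.array(i['K']);V=np.array(i['view']);R=V[:3,:3];o=-R.T@V[:3,3]
    d=R.T@np.linalg.inv(K)@np.array([uv[0],uv[1],1]);return o+d*(z-o[2])/d[2]
def save(c,n):
    im=camera(c);cv2.imwrite(f'pics/{n}.png',cv2.cvtColor(im,cv2.COLOR_RGB2BGR));return im
E
python3 - <<'E'
from h import *
np.set_printoptions(precision=4,suppress=True)
a=save('top','top0');b=save('side','side0')
Z=dict(knob=.118,pivot=.068,ball_top=.074,coupler_mouth=.055,hitch_board=0,wax_tin=0,wood_egg=0,bottle_stopper=0,spinning_top=0,scraper_card=0)
for t,z in Z.items():
    p={}
    for c in('top','side'):
        r=nets.pinpoint(c,t)
        if r:
            p[c]=r[0]['xy'];print(t,c,np.round(p[c],1),round(r[0]['confidence'],2),onz(c,p[c],z))
    if len(p)==2:print('   tri',*tri(p))
cv2.imwrite('pics/both0.png',cv2.cvtColor(np.vstack([a,b]),cv2.COLOR_RGB2BGR)[:, :])
s=sensors.state();print(s['clock'],s['tcp_pos'],s['eef_rot'],s['force'])
E
```

```text
knob top [445.8 214.6] 0.4 [ 0.4743 -0.2893  0.118 ]
knob side [347.7 152.6] 0.64 [ 0.4719 -0.2637  0.118 ]
   tri [ 0.4725 -0.2916  0.1103] 0.0025021295813053013
pivot top [367.4 193.1] 0.92 [ 0.5611 -0.0427  0.068 ]
pivot side [327.9 192.1] 0.86 [ 0.5415 -0.0082  0.068 ]
   tri [ 0.5517 -0.0431  0.0565] 0.011092203449371452
ball_top side [332.5 163.3] 0.8 [ 0.5234 -0.2736  0.074 ]
coupler_mouth top [440.7 197.8] 0.76 [ 0.5395 -0.2984  0.055 ]
coupler_mouth side [333.5 168.2] 0.71 [ 0.519  -0.2759  0.055 ]
   tri [ 0.5291 -0.2986  0.0497] 0.011006724712888771
hitch_board top [402.9 198.6] 0.68 [ 0.5483 -0.1799  0.    ]
hitch_board side [328.1 194.8] 0.8 [ 0.5375 -0.1555  0.    ]
   tri [ 0.5432 -0.1812 -0.0091] 0.006339903462089902
wax_tin top [419.  176.6] 0.87 [ 0.6281 -0.2439  0.    ]
wax_tin side [294.3 183.2] 0.56 [ 0.6584 -0.2581  0.    ]
   tri [ 0.6429 -0.2441  0.0021] 0.014898940640933112
wood_egg top [236.8 241.6] 0.72 [0.4092 0.4239 0.    ]
wood_egg side [388.4 299.1] 0.92 [0.4142 0.4265 0.    ]
   tri [ 0.4115  0.4239 -0.002 ] 0.002221705152463893
bottle_stopper top [275. 233.] 0.62 [0.4362 0.2865 0.    ]
bottle_stopper side [373.8 265.4] 0.93 [0.4308 0.2917 0.    ]
   tri [ 0.4333  0.2873 -0.0023] 0.0030882923420117447
spinning_top top [250.7 201.2] 0.5 [0.5542 0.3741 0.    ]
spinning_top side [326.4 279.8] 0.6 [0.5454 0.3596 0.    ]
   tri [0.5492 0.3727 0.0092] 0.0035572882749212997
scraper_card top [214.5 245.2] 0.55 [0.3985 0.5038 0.    ]
scraper_card side [410.  323.5] 0.9 [0.3829 0.5044 0.    ]
   tri [0.391  0.5051 0.0011] 0.007721333250919782
1.1 [ 0.1863 -0.6227  0.2396] [ 0.      0.9895  0.1449 -0.    ] [-0.8445 -0.1986  0.0159]
```

View pics/top0.png

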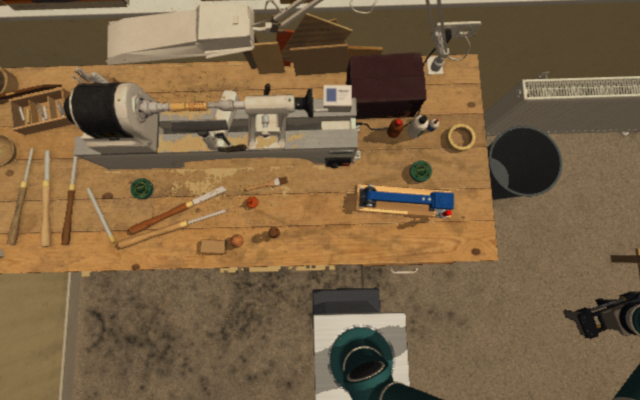

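View pics/side0.png

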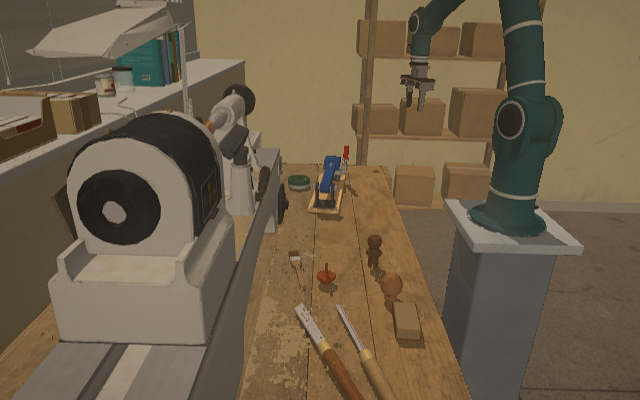

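The top view shows the hitch with its pivot end at about (367,193), the coupler at (442,200) and the knob at (447,213). The tin sits behind it at (420,171). In the side view the knob is at (347,152). Next I'll refine the knob position and board yaw by colour.

```bash
python3 - <<'E'
from h import *
np.set_printoptions(precision=4,suppress=True)
a=cv2.imread('pics/top0.png');b=cv2.imread('pics/side0.png')
def seg(im,box,kind):
    h=cv2.cvtColor(im,cv2.COLOR_BGR2HSV).astype(int);H,S,V=h[...,0],h[...,1],h[...,2]
    m=(((H<7)|(H>173))&(S>170)&(V>90)) if kind=='r' else ((H>100)&(H<130)&(S>120)&(V>40))
    q=np.zeros_like(m);x0,y0,x1,y1=box;q[y0:y1,x0:x1]=m[y0:y1,x0:x1]
    ys,xs=np.nonzero(q);return xs,ys
xs,ys=seg(a,(425,200,465,228),'r');print('top red',len(xs),xs.min(),xs.max(),ys.min(),ys.max(),xs.mean(),ys.mean())
for z in(.118,.138):print(z,onz('top',(xs.mean(),ys.mean()),z))
u,v=seg(b,(335,135,360,175),'r');print('side red',len(u),u.min(),u.max(),v.min(),v.max(),u.mean(),v.mean())
print(tri({'top':(xs.mean(),ys.mean()),'side':(u.mean(),v.mean())}))
print('side@z.114',onz('side',(u.mean(),v.mean()),.114))
x,y=seg(a,(350,180,465,225),'b')
# bar only (between bracket and head)
W=np.array([onz('top',(i,j),.08) for i,j in zip(x,y)]);
print('blue ext',W.min(0),W.max(0))
s=(W[:,1]>-.24)&(W[:,1]<-.09)
p=np.polyfit(W[s,1],W[s,0],1);print('bar line slope dx/dy',p, np.degrees(np.arctan(p[0])),'x at head',np.polyval(p,-.29))
d=W[W[:,1]<-.262];print('head',d.mean(0),d.min(0),d.max(0))
crop=np.vstack([cv2.resize(a[170:235,340:470],(780,390),interpolation=3)]);cv2.imwrite('pics/c0.png',crop)
print(camera_info('top')['view'],camera_info('side')['view'])
E
```

```text
top red 26 446 451 210 214 448.3076923076923 212.1153846153846
0.118 [ 0.4822 -0.2982  0.118 ]
0.138 [ 0.4802 -0.2911  0.138 ]
side red 53 344 348 146 158 345.62264150943395 151.67924528301887
(array([ 0.48  , -0.3002,  0.1111]), np.float64(0.002930036274265524))
side@z.114 [ 0.4778 -0.2884  0.114 ]
blue ext [ 0.4998 -0.3294  0.08  ] [ 0.5699 -0.0321  0.08  ]
bar line slope dx/dy [0.1084 0.5572] 6.189372429361754 x at head 0.5257411643605882
head [ 0.5267 -0.2957  0.08  ] [ 0.4998 -0.3294  0.08  ] [ 0.5532 -0.2621  0.08  ]
[[-0.0266 -0.9996 -0.0089  0.1469]
 [-0.9881  0.0277 -0.1514  0.5496]
 [ 0.1516  0.0048 -0.9884  1.234 ]
 [ 0.      0.      0.      1.    ]] [[-0.9996 -0.0085  0.0269  0.5614]
 [-0.0281  0.3788 -0.9251  0.0662]
 [-0.0023 -0.9255 -0.3789  1.3021]
 [ 0.      0.      0.      1.    ]]
```

View pics/c0.png

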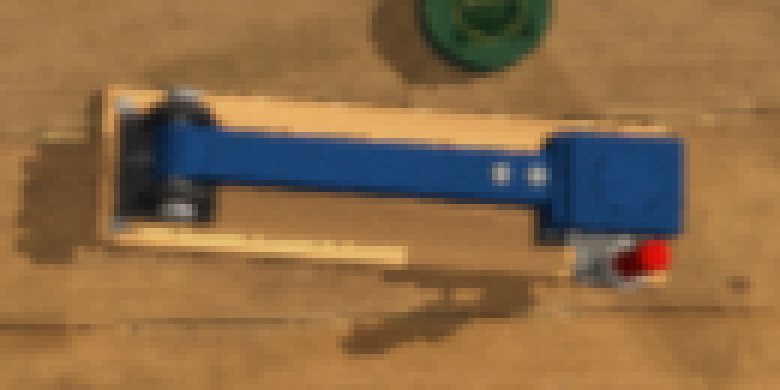

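The crop shows the red knob at the coupler's lower right, leaning as parallax would make it. The board is yawed about 6.2°. Two estimates of the knob agree: head centre minus 48 mm gives (0.479,-0.291), and the colour blob gives (0.480,-0.291). I'll move above it now.

servo_tool(
  rows=[
    {"dr":[0,0,-4],"xyz":[0.02,-0.012,-0.002],"grip":60},
    {"dr":[0,0,-10],"xyz":[0.05,-0.031,-0.005],"grip":60},
    {"dr":[0,0,-17],"xyz":[0.085,-0.053,-0.01],"grip":60},
    {"dr":[0,0,-23],"xyz":[0.12,-0.074,-0.015],"grip":60},
    {"dr":[0,0,-29],"xyz":[0.155,-0.096,-0.02],"grip":60},
    {"dr":[0,0,-35],"xyz":[0.19,-0.118,-0.02],"grip":60},
    {"dr":[0,0,-41],"xyz":[0.225,-0.14,-0.02],"grip":60},
    {"dr":[0,0,-47],"xyz":[0.26,-0.161,-0.02],"grip":60},
  ],
)

```text
clock: 1.77
tcp_pos: [0.3902, -0.3923, 0.2601]
eef_rot: [0.0, 0.848, 0.53, -0.0]
force: [0.7, 0.1, -0.6]
gripper_width: 0.0549
```

servo_tool(
  rows=[
    {"dr":[0,0,-5],"xyz":[0.033,0.009,0],"grip":60},
    {"dr":[0,0,-10],"xyz":[0.066,0.018,0],"grip":60},
    {"dr":[0,0,-15],"xyz":[0.1,0.027,0],"grip":60},
    {"dr":[0,0,-18],"xyz":[0.12,0.032,0],"grip":60},
    {"dr":[0,0,-20.1],"xyz":[0.131,0.0355,0],"grip":60},
    {"dr":[0,0,-20.1],"xyz":[0.131,0.0355,0.02],"grip":60},
    {"dr":[0,0,-20.1],"xyz":[0.131,0.0355,0.04],"grip":60},
    {"dr":[0,0,-20.1],"xyz":[0.131,0.0355,0.06],"grip":60},
  ],
)

```text
clock: 2.43
tcp_pos: [0.4786, -0.2939, 0.199]
eef_rot: [0.001, 0.745, 0.667, -0.001]
force: [0.5, -0.2, 0.6]
gripper_width: 0.0552
```

```bash
python3 - <<'E'
from h import *
a=save('top','t1');b=save('side','s1');s=sensors.state();print(s['clock'],s['tcp_pos'],s['eef_rot'],s['gripper_width'],s['joint_positions'])
for c in('top','side'):
    i=camera_info(c);P=np.array(i['K'])@np.array(i['view'])[:3]
    for n,q in(('grasp now',np.array(s['tcp_pos'])-[0,0,.006]),('knobtop',[.479,-.292,.138]),('knob',[.479,-.292,.118])):
        w=P@np.append(q,1);print(c,n,w[:2]/w[2])
A=cv2.resize(a[150:250,390:510],(600,500),interpolation=3)[:,:,::-1];B=cv2.resize(b[90:190,300:360],(300,500),interpolation=3)[:,:,::-1]
cv2.imwrite('pics/c1.png',cv2.resize(np.hstack([A,B]),(792,440)))
E
```

```text
2.5333 [ 0.47643918 -0.29296047  0.19649333] [-0.00292324  0.74528467  0.66673852 -0.00139977] 0.05537405155140681 [ 0.80379655  0.40507446 -0.39140406  1.84288911  0.1881324   0.93640894
  0.21677566]
top grasp now [454.97415972 211.39173662]
top knobtop [448.63132032 212.47093683]
top knob [446.49708354 213.14961009]
side grasp now [347.02596536 130.26053294]
side knobtop [345.57413484 144.85614507]
side knob [345.29923687 150.30079878]
```

View pics/c1.png

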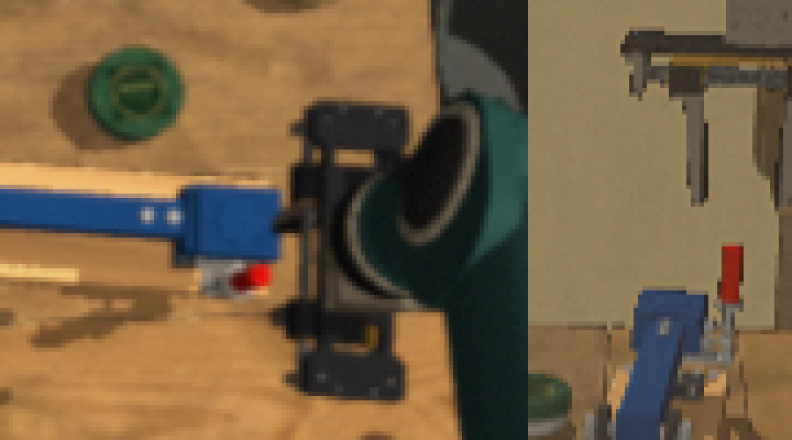

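The fingers sit centred on the red knob in the side crop: finger gap centre at u≈346, knob at u≈346. The top projection of the knob (448.6,212.5) matches the red blob (448.3,212.1). I'll descend and grip.

servo_tool(
  rows=[
    {"dr":[0,0,0],"xyz":[0,0,0.02],"grip":60},
    {"dr":[0,0,0],"xyz":[0,0,0.04],"grip":60},
    {"dr":[0,0,0],"xyz":[0,0,0.058],"grip":60},
    {"dr":[0,0,0],"xyz":[0,0,0.07],"grip":60},
    {"dr":[0,0,0],"xyz":[0,0,0.075],"grip":60},
    {"dr":[0,0,0],"xyz":[0,0,0.075],"grip":60},
  ],
)

```text
clock: 3.03
tcp_pos: [0.4788, -0.2928, 0.1241]
eef_rot: [-0.001, 0.745, 0.667, -0.0]
force: [-0.6, -0.3, 0.0]
gripper_width: 0.0555
```

servo_tool(
  rows=[
    {"dr":[0,0,0],"xyz":[0,0,0],"grip":30},
    {"dr":[0,0,0],"xyz":[0,0,0],"grip":25},
    {"dr":[0,0,0],"xyz":[0,0,0],"grip":20},
    {"dr":[0,0,0],"xyz":[0,0,0],"grip":15},
    {"dr":[0,0,0],"xyz":[0,0,0],"grip":10},
    {"dr":[0,0,0],"xyz":[0,0,0],"grip":5},
  ],
  squeeze=10,
)

```text
clock: 3.53
tcp_pos: [0.4803, -0.2925, 0.1251]
eef_rot: [0.001, 0.745, 0.668, 0.001]
force: [5.4, -1.5, -3.9]
gripper_width: 0.0174
```

servo_tool(
  rows=[
    {"dr":[0,0,0],"xyz":[0,0,0],"grip":5},
    {"dr":[0,0,0],"xyz":[0,0,0],"grip":5},
    {"dr":[0,0,0],"xyz":[0,-0.002,0],"grip":5},
    {"dr":[0,0,0],"xyz":[0,-0.004,0],"grip":5},
    {"dr":[0,0,0],"xyz":[0,-0.006,0],"grip":5},
    {"dr":[0,0,0],"xyz":[0,-0.008,0],"grip":5},
    {"dr":[0,0,0],"xyz":[0,-0.01,0],"grip":5},
    {"dr":[0,0,0],"xyz":[0,-0.012,0],"grip":5},
  ],
  squeeze=45,
)

```text
clock: 4.2
tcp_pos: [0.4705, -0.2914, 0.1255]
eef_rot: [0.003, 0.744, 0.668, 0.002]
force: [10.6, -1.1, -4.4]
gripper_width: 0.0171
```

servo_tool(
  rows=[
    {"dr":[0,0,0],"xyz":[0,0,0],"grip":5},
    {"dr":[0,0,0],"xyz":[0,0,0],"grip":5},
  ],
)

```text
clock: 4.37
tcp_pos: [0.4704, -0.2914, 0.1255]
eef_rot: [0.003, 0.744, 0.668, 0.002]
force: [9.2, -1.9, -2.4]
gripper_width: 0.0172
```

```bash
python3 - <<'E'
from h import *
for k in range(4):
    save('side','s2');s=sensors.state();print(np.round(s['tcp_pos'],4),np.round(s['force'],1),np.round(s['moment'],2),round(s['gripper_width'],4))
E
```

```text
[ 0.4705 -0.2914  0.1255] [ 9.5 -2.6 -3.7] [-0.46 -1.92  0.  ] 0.0174
[ 0.4705 -0.2914  0.1254] [ 9.2 -2.  -4.1] [-0.42 -1.9  -0.05] 0.0171
[ 0.4705 -0.2914  0.1255] [ 9.  -1.7 -3.7] [-0.41 -1.89 -0.02] 0.017
[ 0.4705 -0.2914  0.1255] [ 9.4 -1.6 -4. ] [-0.41 -1.81 -0.03] 0.0172
```

Spring force is about 9.4 N, which puts the draw near 8.5 mm. I want more margin, so I'll pull another 4 mm.

servo_tool(
  rows=[
    {"dr":[0,0,0],"xyz":[0,-0.002,0],"grip":5},
    {"dr":[0,0,0],"xyz":[0,-0.004,0],"grip":5},
    {"dr":[0,0,0],"xyz":[0,-0.004,0],"grip":5},
    {"dr":[0,0,0],"xyz":[0,-0.004,0],"grip":5},
  ],
)

```text
clock: 4.9
tcp_pos: [0.4671, -0.291, 0.1257]
eef_rot: [0.003, 0.744, 0.668, 0.002]
force: [10.5, -1.5, -4.3]
gripper_width: 0.017
```

```bash
python3 - <<'E'
from h import *
for k in range(3):
    save('side','s3');s=sensors.state();print(np.round(s['tcp_pos'],4),np.round(s['force'],1),np.round(s['moment'],2),round(s['gripper_width'],4))
# lift arc in tool axes (tool x=board y, y=board x, z down): pivot relative to grasp (250 along +x, +50 down); TCP 6 behind grasp
p=np.array([.250,0,.050]);t0=np.array([0,0,-.006])
for d in(.02,.04,.06,.08,.1,.13,.16,.19,.22,.25,.28,.3):
    from scipy.spatial.transform import Rotation as R
    # coupler end rises: rotate point -p about pivot so that z(tool) decreases -> sign
    r=R.from_rotvec([0,-d,0]);q=r.apply(t0-p)+p-t0
    if q[2]>0:r=R.from_rotvec([0,d,0]);q=r.apply(t0-p)+p-t0
    # coupler mouth height over ball top: mouth rel pivot (-.25,0,+.013)
    m=r.apply([-.25,0,.013]);print(d,np.round(np.degrees(r.as_rotvec()),2),np.round(q,4),'gap mm',round(1000*(.068-m[2]-.074),1))
E
```

```text
[ 0.4672 -0.291   0.1257] [10.7 -2.3 -4. ] [-0.47 -2.1  -0.04] 0.0172
[ 0.4672 -0.291   0.1257] [11.3 -2.1 -3.5] [-0.49 -2.08 -0.02] 0.0172
[ 0.4671 -0.291   0.1257] [11.  -1.8 -4. ] [-0.48 -2.04 -0.06] 0.0169
0.02 [ 0.   -1.15  0.  ] [ 0.0012  0.     -0.005 ] gap mm -14.0
0.04 [ 0.   -2.29  0.  ] [ 0.0024  0.     -0.01  ] gap mm -9.0
0.06 [ 0.   -3.44  0.  ] [ 0.0038  0.     -0.0149] gap mm -4.0
0.08 [ 0.   -4.58  0.  ] [ 0.0053  0.     -0.0198] gap mm 1.0
0.1 [ 0.   -5.73  0.  ] [ 0.0068  0.     -0.0247] gap mm 6.0
0.13 [ 0.   -7.45  0.  ] [ 0.0094  0.     -0.0319] gap mm 13.5
0.16 [ 0.   -9.17  0.  ] [ 0.0121  0.     -0.0391] gap mm 21.0
0.19 [  0.   -10.89   0.  ] [ 0.0151  0.     -0.0462] gap mm 28.4
0.22 [  0.   -12.61   0.  ] [ 0.0182  0.     -0.0532] gap mm 35.9
0.25 [  0.   -14.32   0.  ] [ 0.0216  0.     -0.0601] gap mm 43.3
0.28 [  0.   -16.04   0.  ] [ 0.0252  0.     -0.0669] gap mm 50.6
0.3 [  0.   -17.19   0.  ] [ 0.0277  0.     -0.0714] gap mm 55.5
```

Draw is about 12.5 mm, from force (11 N) and displacement (13 mm). Next I'll lift along the arc.

servo_tool(
  rows=[
    {"dr":[0,-0.6,0],"xyz":[0.0006,0,-0.0025],"grip":5},
    {"dr":[0,-1.15,0],"xyz":[0.0012,0,-0.005],"grip":5},
    {"dr":[0,-2.3,0],"xyz":[0.0024,0,-0.01],"grip":5},
    {"dr":[0,-3.44,0],"xyz":[0.0038,0,-0.0149],"grip":5},
    {"dr":[0,-4.58,0],"xyz":[0.0053,0,-0.0198],"grip":5},
    {"dr":[0,-5.73,0],"xyz":[0.0068,0,-0.0247],"grip":5},
    {"dr":[0,-5.73,0],"xyz":[0.0068,0,-0.0247],"grip":5},
  ],
)

```text
clock: 5.63
tcp_pos: [0.4686, -0.2838, 0.1515]
eef_rot: [0.038, 0.743, 0.668, -0.035]
force: [11.4, -2.0, -4.7]
gripper_width: 0.0168
```

```bash
python3 - <<'E'
from h import *
b=save('side','s4')
for k in range(2):
    b=camera('side');s=sensors.state();print(np.round(s['tcp_pos'],4),np.round(s['eef_rot'],3),np.round(s['force'],1),np.round(s['moment'],2),round(s['gripper_width'],4))
cv2.imwrite('pics/c4.png',cv2.resize(b[90:220,270:400],(600,600),interpolation=3)[:,:,::-1])
E
```

```text
[ 0.4683 -0.284   0.1508] [ 0.037  0.743  0.667 -0.035] [11.5 -2.3 -3.9] [-0.38 -2.17  0.19] 0.0172
[ 0.4682 -0.284   0.1507] [ 0.037  0.743  0.667 -0.035] [11.3 -2.  -4.6] [-0.32 -2.2   0.17] 0.0169
```

View pics/c4.png

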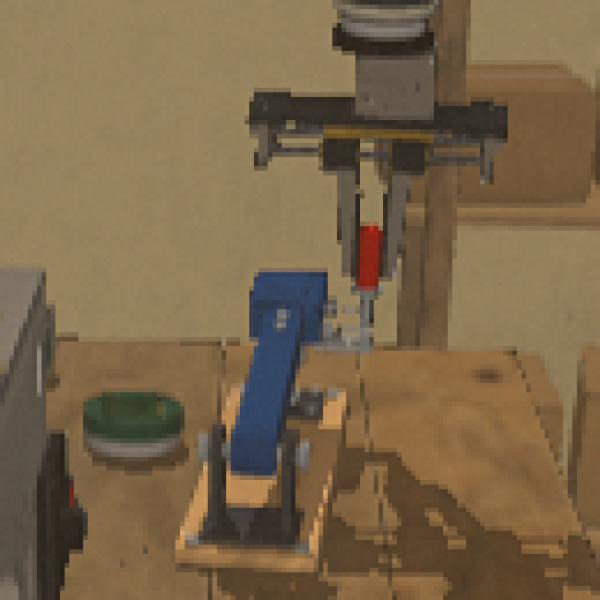

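The tongue has come up freely, with the knob held between the pads (red at about (370,258) in the crop) and the wrist down-load only about 4 N. I'll continue the arc to 0.28.

servo_tool(
  rows=[
    {"dr":[0,-1.15,0],"xyz":[0.0012,0,-0.005],"grip":5},
    {"dr":[0,-2.3,0],"xyz":[0.0024,0,-0.01],"grip":5},
    {"dr":[0,-4.58,0],"xyz":[0.0053,0,-0.0198],"grip":5},
    {"dr":[0,-6.6,0],"xyz":[0.0081,0,-0.0284],"grip":5},
    {"dr":[0,-8.3,0],"xyz":[0.0107,0,-0.0355],"grip":5},
    {"dr":[0,-9.6,0],"xyz":[0.0129,0,-0.041],"grip":5},
    {"dr":[0,-10.31,0],"xyz":[0.0141,0,-0.0439],"grip":5},
    {"dr":[0,-10.31,0],"xyz":[0.0141,0,-0.0439],"grip":5},
  ],
)

```text
clock: 6.45
tcp_pos: [0.4704, -0.2652, 0.1936]
eef_rot: [0.097, 0.736, 0.662, -0.101]
force: [11.8, -2.0, -3.3]
gripper_width: 0.0176
```

```bash
python3 - <<'E'
from h import *
from scipy.spatial.transform import Rotation as R
np.set_printoptions(precision=4,suppress=True)
b=save('side','s5');a=save('top','t5')
for c in('side','top'):
    for t in('coupler_mouth','ball_top','knob'):
        r=nets.pinpoint(c,t);print(c,t,[(np.round(x['xy'],1),round(x['confidence'],2)) for x in r[:1]])
for k in range(2):
    camera('side');s=sensors.state();print(s['clock'],s['tcp_pos'],s['eef_rot'],np.round(s['force'],1),np.round(s['moment'],2),s['gripper_width'])
q=s['eef_rot'];M=R.from_quat([q[1],q[2],q[3],q[0]]).as_matrix();print('tool z',M[:,2],'tilt',np.degrees(np.arccos(-M[2,2])))
g=s['tcp_pos']+M[:,2]*.006;print('grasp',g,'rise from .1197')
# expected mouth/ball projections
head=np.array([.5267,-.2957,0]);by=np.array([.108,.994,0]);pv=head+by*.25+[0,0,.068]
for d in(.24,.26,.28,.30):
    m=pv-by*(.25*np.cos(d)-0.013*np.sin(-d)*-1*0)+[0,0,.25*np.sin(d)-.013*np.cos(d)]
    i=camera_info('side');P=np.array(i['K'])@np.array(i['view'])[:3];w=P@np.append(m,1);print(d,w[:2]/w[2])
cv2.imwrite('pics/c5.png',cv2.resize(b[90:220,270:400],(600,600),interpolation=3)[:,:,::-1])
E
```

```text
side coupler_mouth [(array([331.8, 148.7]), 0.61)]
side ball_top [(array([332.2, 160.2]), 0.94)]
side knob [(array([351.6, 132.2]), 0.57)]
top coupler_mouth []
top ball_top [(array([441.5, 199.7]), 0.91)]
top knob []
6.9 [ 0.47   -0.2656  0.1928] [ 0.0964  0.7366  0.6618 -0.101 ] [11.8 -2.9 -2.3] [-0.13 -2.2   0.56] 0.017007008245576775
6.95 [ 0.47   -0.2656  0.1928] [ 0.0964  0.7366  0.6618 -0.1011] [11.5 -2.  -3.9] [-0.12 -2.26  0.58] 0.017294745474992313
tool z [-0.0213 -0.2758 -0.961 ] tilt 16.05744444637298
grasp [ 0.4699 -0.2672  0.187 ] rise from .1197
0.24 [331.7019 151.0501]
0.26 [331.7205 149.8123]
0.28 [331.7364 148.5826]
0.3 [331.7497 147.3614]
```

View pics/c5.png

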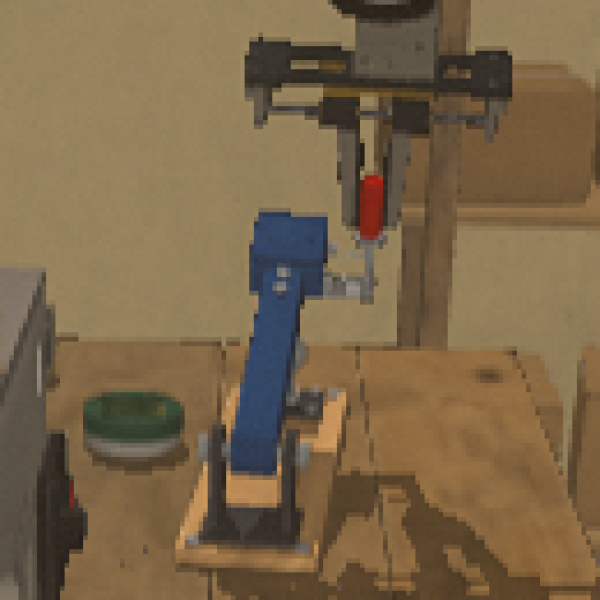

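The coupler is well clear of the ball and the knob is still in the pads. The mouth is seen at (331.8,148.7), against a prediction of (331.7,148.6) for 0.28 rad. The pose is steady, so I'll hand it in.

```bash
python3 - <<'E'
from h import *
s=sensors.state();print(s['clock'],s['tcp_pos'],np.abs(s['joint_velocities']).max());print(close_job())
E
```

```text
6.95 [ 0.47002296 -0.2655668   0.19275273] 0.0013807261305396916
the job is handed in; nothing more can be done
None
```

The hitch is unlocked and the job is handed in at 6.95 s, with the tongue held up in the gripper and the coupler's underside about 5 cm above the ball. I gripped the red knob with the jaws along the pull direction and drew the latch about 12.5 mm. I then lifted along the pivot arc, tilting the tool with the tongue.

**Last checks**
- **Height:** the tool was tilted 16.06° (0.28 rad) and had risen 67 mm. The coupler's underside showed in the side camera within 0.2 px of where 0.28 rad puts it.
- **Latch:** the side force was about 11.7 N, so it was still held open.
- **Steadiness:** the grip opening stayed at 17 mm and the arm was still.
- **Other things on the bench:** the tin looked unmoved in the last picture. I did not check the other bystanders at the end, but they were far from the arm's path.

**Disagreements and misses:** The networks found neither the coupler's underside nor the knob in the last top picture. The side camera had put the pivot and coupler about 2 cm off the top camera, so I used the top camera's colour positions and the given dimensions.

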